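Clock a printer feed roller and gauge its bearings

TASK

Check a label-printer feed roller and its bearings: lay the roller from its cradle in the two V-blocks under the raised dial indicator, gear at the end away from the column, then lower the indicator onto its stop so the plunger rides on the rubber, and roll the roller at least once right round to find its lowest and highest readings; then leave it lying there at its highest reading, indicator down, ready to be marked. Drop every loose bearing that passes the slot gauge through the slot into the clear tray below, and put every bearing that will not pass into the reject dish. Leave the bottle, the screwdriver and the tape where they are.

Things in the scene. Friction and masses are not known exactly. Their poses are not given: they have to be found in the camera images.
- bench: Runout bench: steel base 100 x 270 mm, 15 mm thick, origin at the centre of its underside, y along it. Two steel V-blocks at y = +75 and -75 mm. A column 18 mm in diameter, 221 mm tall, stands at y = -115 mm; the dial indicator hangs from its sliding carriage above x = 0, y = -52 mm, so a roller goes in under the raised indicator from the -x side (the robot's side).
- vee_line (a point): Point on the axis of a shaft lying in both V-blocks, midway between them: bench x = 0, y = 0, height 62 mm, axes as the bench. Each V-block is 36 mm wide and 12 mm thick with a 90 degree groove open upwards, its edges 66 mm above the table and 20 mm apart, so a shaft whose axis is 72 mm up or more slides over them.
- carriage (a joint): Height slide of the indicator on the column, m: 0 = top, grows downwards, 0.045 = down on its stop. Friction holds it wherever it is left; pushing it down takes about 3 N, raising it about 10 N. It starts within 10 mm of the top.
- lift_knob (a point): Centre of the top face of the black knob on the carriage, 18 mm in diameter and 25 mm tall, to be pushed down or gripped; in the bench frame it is at x = -36, y = -115 mm, height 227 mm at the top and 182 mm on the stop. The column is 36 mm to its +x side.
- plunger (a joint): Reading of the indicator, m: 0 = plunger hanging free, grows as it is pushed up (to 0.012), spring 1.3 to 2 N. With the carriage on its stop and a roller in the V-blocks it reads about 0.006 on average, varying by 0.002 either way as the roller turns. The needle on the dial's face (towards +x) makes one turn in 10 mm.
- plunger_tip (a point): Rounded lower end of the plunger, 8 mm in diameter, at bench x = 0, y = -52 mm; hanging free its height is 114 mm with the carriage at the top and 69 mm on the stop. The round dial above it is 34 mm in diameter and 18 mm thick, its centre 71 mm above the free tip; the gripper must keep clear of it.
- cradle: Wooden cradle in which the roller starts: base 50 x 200 mm, 8 mm thick, origin at the centre of its underside; two V-rests like the V-blocks at y = +75 and -75 mm hold the shaft's axis along y at height 36 mm.
- roller_a: Label-printer feed roller, lying level: steel shaft 8 mm in diameter, 180 mm long; rubber sleeve 26 mm in diameter from y = -63 to +37 mm, off-centre by 2 mm in an unknown direction (high side, low side); white gear 36 mm in diameter from y = +42 to +54 mm, true with the shaft. Origin on the shaft axis at mid-length, y along it towards the gear; x and z turn with it.
- roller_b: As roller_a, but its high side lies in another direction. Only one of the two is on the bench; it starts in the cradle. About 0.2 kg, balanced near y = +18 mm. In the V-blocks friction keeps it where it is left; drawing a fingertip pressed on top of the gear across it rolls it round.
- gauge: Slot gauge on a clear catch tray, outside 140 (x) x 110 (y) x 108 mm, origin at the centre of its underside. Two steel bars along x leave a slot 18 mm wide, 132 mm long at y = 0, bar tops at height 66 mm, undersides at 54 mm; sheets slope from the slot's edges up to the rim at 45 degrees and guide a part into the slot. Tray floor at height 4 mm.
- dish: Reject dish: grey open tray, outside 120 (x) x 110 (y) x 28 mm, wall 3 mm, floor 3 mm, origin at the centre of its underside.
- bearing_1: White bearing block with a brass-lined bore: a square body with a lug at both ends, 26 mm long over the lugs (its x axis), lugs 10 mm wide; body either 16 x 16 mm and 16 mm tall, or 20 x 20 mm and 20 mm tall (to be found out). Origin at the centre of its underside, z up. Some of the six are absent.
- bearing_2: As bearing_1.
- bearing_3: As bearing_1.
- bearing_4: As bearing_1.
- bearing_5: As bearing_1.
- bearing_6: As bearing_1.
- solvent: Bystander: solvent bottle 56 mm in diameter, 130 mm tall, origin at the centre of its underside.
- screwdriver: Bystander: screwdriver 170 mm long lying on the bench.
- tape: Bystander: roll of tape 84 mm in diameter, 24 mm tall, lying flat, origin at the centre of its underside.

How it is judged:
By the outcome, as a careful person would: the job done as asked, in the order asked, and still so for the second after the job is handed in, with the robot touching nothing.
Of roller_a, roller_b only 1 to 1 are there at a start; the rules pass over those that are not, and their reading is None.
Of bearing_1, bearing_2, bearing_3, bearing_4, bearing_5, bearing_6 only 3 to 4 are there at a start; the rules pass over those that are not, and their reading is None.
At some moment in a run one of bearing_1, bearing_2, bearing_3, bearing_4, bearing_5, bearing_6 may be knocked a few centimetres aside while the robot is not near it.
Once in a run the grip may slacken for a moment while it holds something.
It also fails if it takes over 210 s, if anything falls off the work surface, if the arm or the gripper's body presses on something with over 40 N, if the wrist force passes 120 N, or if a joint passes its speed limit or range.

ROBOT

A 6-joint arm with a two-finger parallel gripper is mounted at the origin on the work surface. World frame = base frame: x ahead of the robot, y to its left, z up, the work surface at z = 0. Lengths are in m, angles in rad, forces in N, time in s.
With the tool pointing down it reaches from about 0.25 to 0.725 m from the base axis. Payload 9.7 kg.
Tool frame: the origin (TCP) lies on the centre line of the jaws, within the pads' length; the fingertips stand 8 mm ahead of it and the grasp point (between the pads) lies 11 mm behind it; z points along the fingers, y is the line along which they close (so a half turn about z gives the same grasp; the last joint's range is limited). The gripper opens to 85 mm and grips with 20 to 120 N. Pads are 22 mm wide; open, the fingers measure 114 mm over their backs; the gripper's body (76 mm by 85 mm) begins 54 mm behind the grasp point. The pads swing forward as they close: fully open they stand 13 mm farther back than shut.
Start: joints at [1.132, 0.087, 0.176, 1.66, 0, 1.571], TCP at [0.234, 0.498, 0.239] pointing down, gripper open.
Joint ranges: [-3.13, 3.13], [-0.85, 1.81], [-1.15, 1.24], [-2.2, 2.28], [-1.44, 1.52], [-3.14, 3.14]. Speed limits (rad/s): [2.22, 2.22, 2.57, 3.14, 3.14, 3.14].

INTERFACE

Orientations are given as a 3x3 rotation matrix whose columns are the frame's x, y, z axes.
In Python, from plant import bot gives the robot as it stands. Calls block until the motion is done:
- bot.move_pose(position, orientation): joint-space move of the TCP to a pose.
- bot.move_linear(position, attitude=None, speed=0.15, max_force=None): straight line of the TCP; attitude=None keeps the orientation; speed is the mean speed in m/s. With max_force (N) it stops when the force on the tool has changed by that much, and returns True; else False.
- bot.goto_joints(angles): joint-space move.
- bot.command_gripper(opening, effort=None): finger opening in m; effort is the grip in N (None keeps the last); returns when the fingers have stopped.
- bot.wait(seconds).
- bot.ik(position, orientation): joint angles nearest the present ones, or None.
- bot.get_obs(): the state.
- bot.get_image(name): name is "scene" or "top"; returns a dict with "color" (480x640x3 uint8, blue, green, red), "fx", "fy", "cx", "cy" (pixels), "world_to_cam" (4x4, takes a point from world to camera coordinates). Camera axes: x right, y down, z forward; pixel columns grow to the right and rows downward; lengths in m; the calibration is good to about 2 mm. A picture is of the moment at which its call begins. There is no depth.
A pose or a line that the arm cannot do raises bot.IKError and nothing moves.
- bot.close_job(): hands the job in; it is judged then, once.
The state is a dict: "time": time; "joint_pos": joint angles; "dq": joint speeds; "tau": joint torques, N m; "ee_pos": TCP position; "tcp_rot": TCP orientation; "wrist_force": force on the tool from outside, world axes, zero at the start; "torque": the same for the moment, N m; "finger_gap": finger opening in m; "grip_force": force on a finger pad.
Only numpy, scipy, OpenCV 4.12 (cv2) and the standard library are available. Lean on these libraries where they do the work, as an engineer would, in place of code of your own. Each camera call takes 0.05 s, during which the arm holds its last target. There are 200 camera calls.

## Working session

There is one attempt and no reset: what is moved stays moved. The work goes in short steps, each a Python script; the robot and the scene stay as the last script left them, time stands still between calls to the robot, and variables do not carry over. Pictures are saved under pics/ and viewed, at most 14 in all, crops included, and the job is handed in when it is done.

```bash
ls; mkdir -p pics
python3 - <<'E'
from plant import bot
import cv2,numpy as np
for n in("scene","top"):
    d=bot.get_image(n);cv2.imwrite(f"pics/{n}0.png",d["color"]);print(n,d["fx"],d["fy"],d["cx"],d["cy"]);print(np.round(d["world_to_cam"],4))
o=bot.get_obs();print(o)
E
```

```text
pics
scene 511.247004297772 511.247004297772 317.55857356069 240.10839900200816
[[ 0.1727  0.985   0.0051 -0.1079]
 [ 0.8161 -0.1401 -0.5607 -0.3828]
 [-0.5516  0.101  -0.828   1.3836]
 [ 0.      0.      0.      1.    ]]
top 570.6145571316288 570.6145571316288 312.8034975434729 240.5517599426851
[[ 1.140e-02 -9.999e-01  2.900e-03  8.800e-03]
 [-9.786e-01 -1.180e-02 -2.054e-01  6.043e-01]
 [ 2.054e-01 -5.000e-04 -9.787e-01  1.280e+00]
 [ 0.000e+00  0.000e+00  0.000e+00  1.000e+00]]
{'time': 0.1, 'joint_pos': array([ 1.13204032e+00,  8.74051745e-02,  1.75232536e-01,  1.65978717e+00,
       -1.49381061e-06,  1.57075936e+00]), 'dq': array([-0.0013786 , -0.00042111,  0.00201128,  0.0013659 ,  0.00018933,
       -0.00048658]), 'tau': array([-3.78389068e-04, -5.21562481e+01,  4.65654051e+01,  1.59463071e-02,
       -9.41582130e-06,  1.28407723e-05]), 'ee_pos': array([0.23356965, 0.49773759, 0.23866373]), 'tcp_rot': array([[-9.05296530e-01,  4.24779883e-01, -4.92911631e-04],
       [ 4.24780169e-01,  9.05295917e-01, -1.05391453e-03],
       [-1.45080297e-06, -1.16348425e-03, -9.99999323e-01]]), 'wrist_force': array([-0.60999367,  0.29059748, -0.45087541]), 'torque': array([ 0.02156264,  0.03320936, -0.05012707]), 'grip_force': 0.0, 'finger_gap': 0.08532289713760444}
```

View pics/scene0.png

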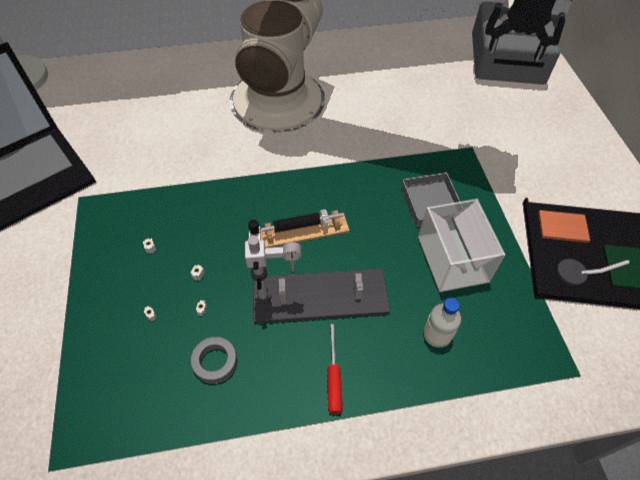

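View pics/top0.png

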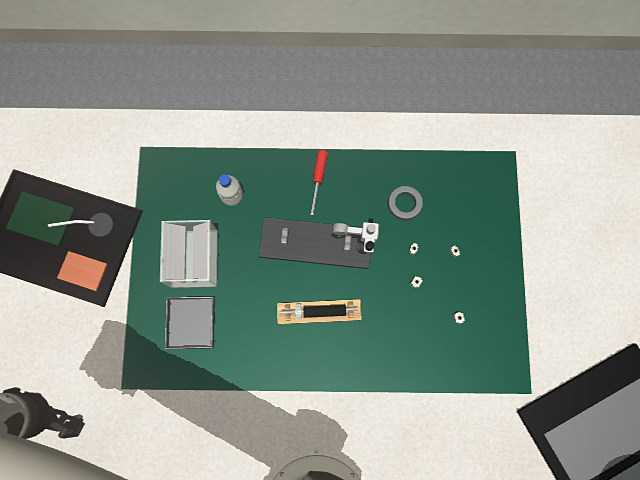

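Scene view: cradle with roller nearest the robot, bench behind it (column on the right, −y), gauge and dish to the left (+y). Four bearings are at top-view (414,248), (455,251), (417,282) and (460,318). Next I'll take enlarged crops.

```bash
cat > h.py <<'E'
import numpy as np,cv2
from plant import bot
def ray(d,uv,z):
    M=np.array(d["world_to_cam"]);R,t=M[:3,:3],M[:3,3]
    uv=np.atleast_2d(uv).astype(float)
    r=np.c_[(uv[:,0]-d["cx"])/d["fx"],(uv[:,1]-d["cy"])/d["fy"],np.ones(len(uv))]@R
    c=-R.T@t
    return c+r*((z-c[2])/r[:,2])[:,None]
def proj(d,P):
    M=np.array(d["world_to_cam"]);p=np.atleast_2d(P)@M[:3,:3].T+M[:3,3]
    return np.c_[d["fx"]*p[:,0]/p[:,2]+d["cx"],d["fy"]*p[:,1]/p[:,2]+d["cy"]]
def crop(im,x0,x1,y0,y1,k,fn):
    cv2.imwrite(fn,cv2.resize(im[y0:y1,x0:x1],None,fx=k,fy=k,interpolation=cv2.INTER_CUBIC))
def down(a):  # tool down, jaw closing line (tool y) at angle a in world xy
    y=np.array([np.cos(a),np.sin(a),0]);z=np.array([0,0,-1.]);return np.c_[np.cross(y,z),y,z]
E
python3 - <<'E'
from h import *
t=cv2.imread("pics/top0.png");s=cv2.imread("pics/scene0.png")
crop(t,250,390,210,330,5,"pics/c1.png")
# bearings mosaic: top row top cam, bottom row scene cam
k=lambda im,u,v:cv2.resize(im[v-12:v+13,u-12:u+13],(200,200),interpolation=cv2.INTER_CUBIC)
A=[k(t,*p) for p in((414,248),(455,251),(417,282),(460,318))]
B=[k(s,*p) for p in((200,307),(150,313),(197,271),(149,245))]
cv2.imwrite("pics/c2.png",np.vstack([np.hstack(A),np.hstack(B)]))
crop(t,150,230,210,360,4,"pics/c3.png")
E
```

```text
(no output)
```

View pics/c1.png

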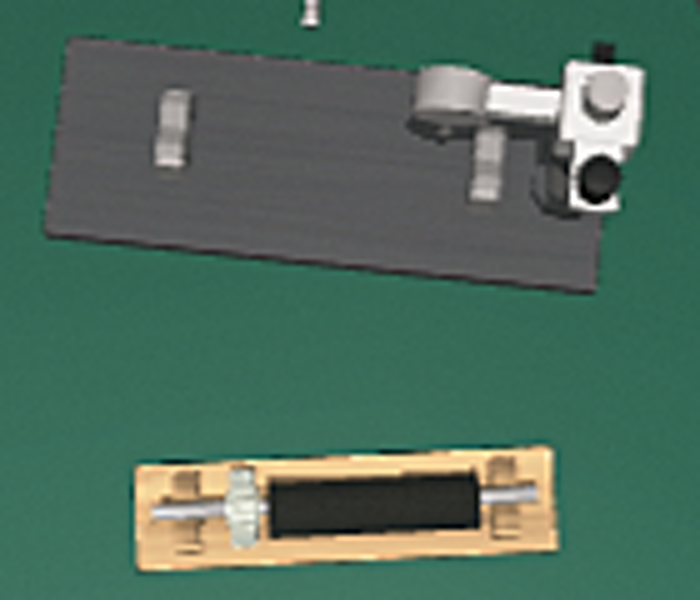

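View pics/c2.png

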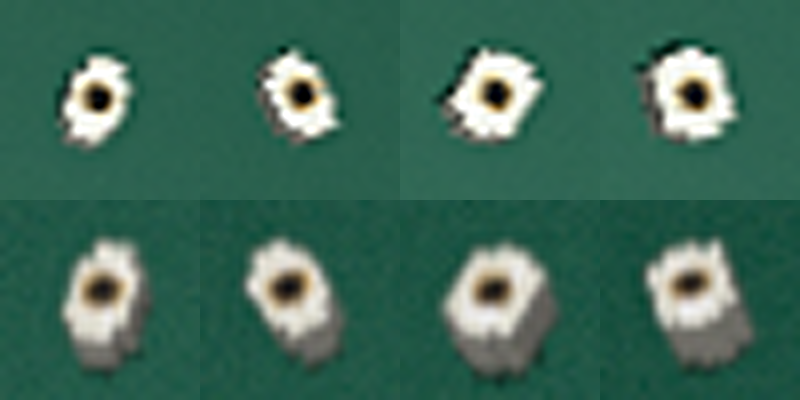

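View pics/c3.png

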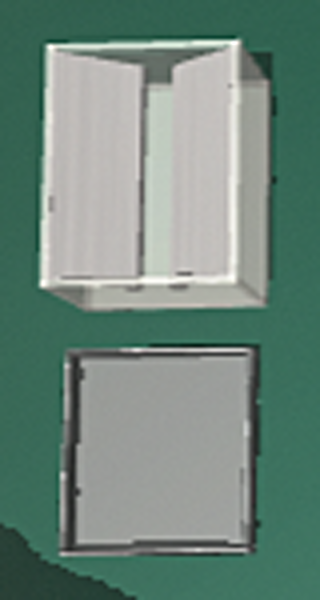

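Crops: in c1 the bench has the gear side at +y already, so the roller needs no turn. The c2 holes are centred; bearings 1 and 2 look small, 3 and 4 large. c3 shows the gauge and dish rims nearly square to the axes. Now fitting poses.

```bash
cat > poses.py <<'E'
from h import *
from scipy.optimize import least_squares
d=bot.get_image("top");s=bot.get_image("scene")
def fit(name,uv,L,x0):
    uv=np.array(uv,float);L=np.array(L,float)
    W=lambda p:np.c_[p[0]+L[:,0]*np.cos(p[2])-L[:,1]*np.sin(p[2]),p[1]+L[:,0]*np.sin(p[2])+L[:,1]*np.cos(p[2]),L[:,2]]
    r=least_squares(lambda p:(proj(d,W(p))-uv).ravel(),x0,loss='soft_l1')
    print(name,np.round(r.x,4),"res px",np.round(r.fun.reshape(-1,2),1).tolist());return r.x
c1=lambda a:(np.array(a)+.5)/5-.5+[250,210]
c3=lambda a:(np.array(a)+.5)/4-.5+[150,210]
# image left=+y, up=+x
b=fit("bench",c1([(68,38),(46,235),(595,292),(602,98),(600,178)]),[(.05,.135,.015),(-.05,.135,.015),(-.05,-.135,.015),(0,-.115,.221),(-.036,-.115,.222)],[.5,0,0])
c=fit("cradle",c1([(136,466),(140,571),(556,548),(552,447),(152,512),(538,492)]),[(.025,.1,.008),(-.025,.1,.008),(-.025,-.1,.008),(.025,-.1,.008),(0,.09,.036),(0,-.09,.036)],[.35,0,0])
g=fit("gauge",c3([(45,43),(240,40),(238,285),(40,287)]),[(.07,.055,.108),(.07,-.055,.108),(-.07,-.055,.108),(-.07,.055,.108)],[.45,.2,0])
h=fit("dish",c3([(65,348),(257,346),(252,553),(60,552)]),[(.06,.055,.028),(.06,-.055,.028),(-.06,-.055,.028),(-.06,.055,.028)],[.3,.2,0])
print("scene cam at",np.round(-s["world_to_cam"][:3,:3].T@s["world_to_cam"][:3,3],2))
for q in((414,248),(455,251),(417,282),(460,318)):
    im=d["color"][q[1]-14:q[1]+15,q[0]-14:q[0]+15].astype(int);m=im.min(2)>140
    v,u=np.nonzero(m);P=ray(d,np.c_[u+q[0]-14,v+q[1]-14],.018)[:,:2]
    cen=P.mean(0);C=np.cov((P-cen).T);w,V=np.linalg.eigh(C);a=V[:,1]
    print("brg",q,np.round(cen,4),"yaw",round(np.degrees(np.arctan2(a[1],a[0]))%180,1),"sd mm",np.round(np.sqrt(w)*1e3,2),"npx",m.sum())
I=s["color"].copy();bw=lambda x,y,z:(b[0]+x*np.cos(b[2])-y*np.sin(b[2]),b[1]+x*np.sin(b[2])+y*np.cos(b[2]),z)
pts=[bw(x,y,.015) for x in(-.05,.05) for y in(-.135,.135)]+[bw(0,y,.058) for y in(-.075,.075)]+[bw(-.036,-.115,.225),bw(0,-.115,.221)]
pts+=[tuple(np.array([g[0],g[1]])+[x*np.cos(g[2])-y*np.sin(g[2]),x*np.sin(g[2])+y*np.cos(g[2])])+(z,) for x,y,z in((.066,.009,.066),(.066,-.009,.066),(-.066,.009,.066),(-.066,-.009,.066),(.07,.055,.108),(-.07,.055,.108))]
x0,y0,k=230,180,3
I=cv2.resize(I[y0:y0+160,x0:x0+265],None,fx=k,fy=k,interpolation=cv2.INTER_CUBIC)
for p in proj(s,pts):cv2.circle(I,tuple(int(t) for t in((p-[x0,y0]+.5)*k-.5)),3,(0,0,255),1)
cv2.imwrite("pics/c4.png",I)
E
python3 poses.py
```

```text
bench [ 0.6092  0.0096 -0.0966] res px [[-0.3, -0.2], [-1.0, 0.2], [0.1, 0.7], [1.1, -0.7], [-0.0, 0.1]]
cradle [ 4.436e-01 -2.000e-04  6.190e-02] res px [[-0.3, -0.1], [-0.3, -0.0], [0.4, 0.3], [-0.2, -0.4], [0.5, 0.0], [0.0, 0.2]]
gauge [0.5689 0.3052 0.0365] res px [[0.5, 0.4], [-0.1, -0.0], [-0.3, -0.5], [-0.1, 0.2]]
dish [0.4133 0.3031 0.0225] res px [[1.0, -0.1], [-0.4, -0.1], [-0.5, -0.3], [0.1, 0.5]]
scene cam at [ 1.09 -0.09  0.93]
brg (414, 248) [ 0.598 -0.229] yaw 163.1 sd mm [4.87 7.7 ] npx 50
brg (455, 251) [ 0.5931 -0.3298] yaw 28.4 sd mm [4.8  7.38] npx 46
brg (417, 282) [ 0.5167 -0.2339] yaw 141.9 sd mm [6.18 7.46] npx 68
brg (460, 318) [ 0.4322 -0.3329] yaw 7.3 sd mm [6.33 7.42] npx 71
```

View pics/c4.png

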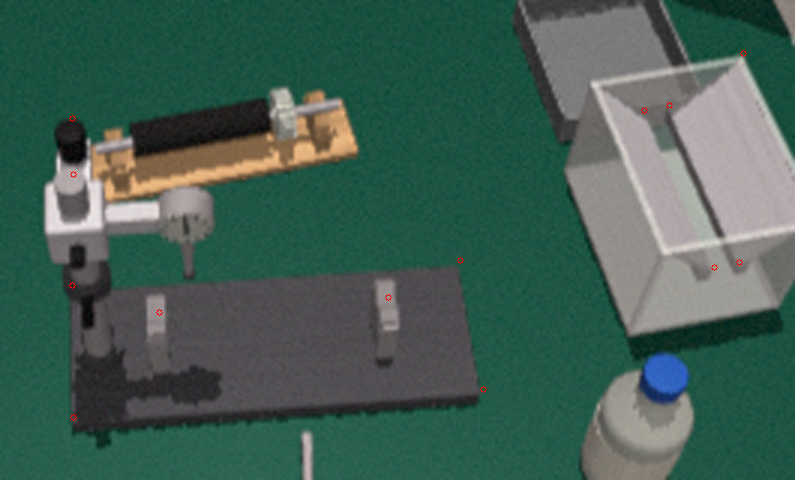

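Reprojection agrees to about 1–2 px, and bearings 1 and 2 (46–50 px) are clearly smaller than 3 and 4 (68–71 px). Picking up the roller.

```bash
cat >> h.py <<'E'
BENCH=(.6092,.0096,-.0966);CRADLE=(.4436,-.0002,.0619);GAUGE=(.5689,.3052,.0365);DISH=(.4133,.3031,.0225)
def at(f,x,y,z):
    c,s=np.cos(f[2]),np.sin(f[2]);return np.array([f[0]+x*c-y*s,f[1]+x*s+y*c,z])
def st(tag=""):
    o=bot.get_obs();print(tag,"t",round(o["time"],1),"tcp",np.round(o["ee_pos"],4),"gap",round(o["finger_gap"],4),"grip",round(o["grip_force"],1),"F",np.round(o["wrist_force"],1));return o
E
python3 - <<'E'
from h import *
R=down(CRADLE[2])
bot.move_pose(at(CRADLE,0,.018,.12),R)
bot.command_gripper(.06,60)
bot.move_linear(at(CRADLE,0,.018,.025),speed=.12,max_force=15);st("down")
bot.command_gripper(.0,60);st("grip")
bot.move_linear(at(CRADLE,0,.018,.10),speed=.12);st("lift")
Rb=down(BENCH[2])
bot.move_pose(at(BENCH,-.10,.018,.078-.011+.005),Rb);o=st("pre")
d=bot.get_image("scene");crop(d["color"],230,430,170,320,4,"pics/c5.png")
E
```

```text
down t 3.5 tcp [0.4429 0.0178 0.0257] gap 0.0602 grip 0.0 F [1.6 1.1 0.1]
grip t 3.9 tcp [0.4424 0.0178 0.0257] gap 0.0243 grip 58.5 F [-3.2 -0.2  5.1]
lift t 4.6 tcp [0.4421 0.0177 0.0992] gap 0.0239 grip 58.9 F [-0.7  0.3 -2.2]
pre t 5.0 tcp [0.5107 0.0373 0.07  ] gap 0.0244 grip 59.0 F [-0.3  0.  -1.3]
```

View pics/c5.png

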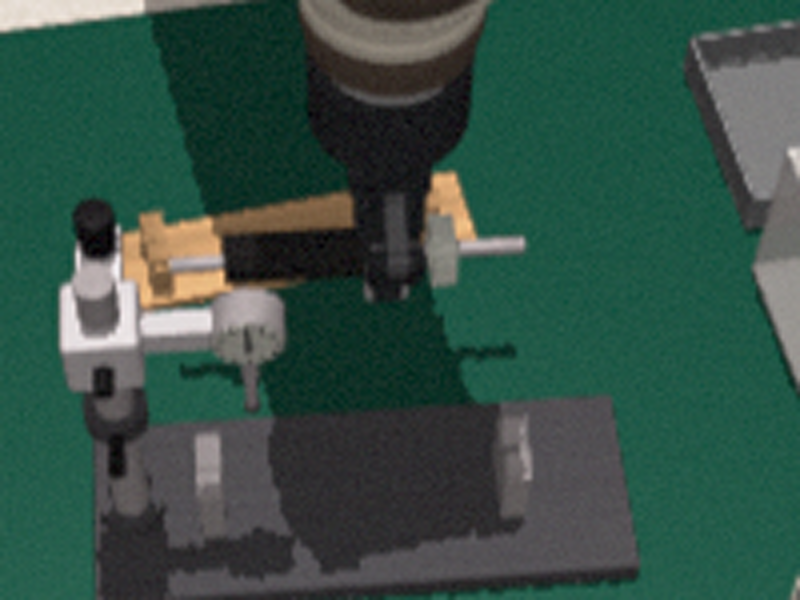

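Roller is held level: shaft ends at about (273,236) and (361,231), plunger tip at (293,272). I'll check these against the expected positions, then slide in.

Run:
```python
from h import *
d=bot.get_image("scene")
P=ray(d,[(273,236),(361.2,230.8)],.081)
print(np.round(P,4),"len",np.linalg.norm(P[1]-P[0]))
e=[at(BENCH,-.10,y,.081) for y in(-.09,.09)]
print("expected px",proj(d,e).round(1).tolist())
c,s=np.cos(BENCH[2]),np.sin(BENCH[2])
print("bench coords",[( (p[0]-BENCH[0])*c+(p[1]-BENCH[1])*s, -(p[0]-BENCH[0])*s+(p[1]-BENCH[1])*c) for p in P])
for z in(.104,.109,.114):print(z,proj(d,at(BENCH,0,-.052,z)).round(1))
```

```text
[[ 0.5025 -0.0703  0.081 ]
 [ 0.52    0.1081  0.081 ]] len 0.17930181715847535
expected px [[272.9, 235.4], [361.4, 230.1]]
bench coords [(np.float64(-0.09853799894731698), np.float64(-0.0898532972359571)), (np.float64(-0.09824304753244167), np.float64(0.08944827732487654))]
0.104 [[293.8 270.9]]
0.109 [[293.8 269.6]]
0.114 [[293.7 268.2]]
```

Run:
```python
from h import *
bot.move_linear(at(BENCH,-.10,.018,.066),speed=.1)
print(bot.move_linear(at(BENCH,0,.018,.066),speed=.12,max_force=15));st("in")
print(bot.move_linear(at(BENCH,0,.018,.047),speed=.04,max_force=8));st("low")
bot.command_gripper(.045);st("open")
d=bot.get_image("scene");cv2.imwrite("pics/s6.png",d["color"])
bot.command_gripper(.055)
bot.move_linear(at(BENCH,0,.018,.12),speed=.12,max_force=15);st("up")
bot.move_linear(at(BENCH,-.15,.03,.16),speed=.2)
d=bot.get_image("scene");crop(d["color"],230,430,200,320,4,"pics/c6.png")
```

```text
False
in t 6.4 tcp [0.6105 0.0275 0.0659] gap 0.0238 grip 59.0 F [ 0.6  0.4 -1.8]
True
low t 6.8 tcp [0.6118 0.0275 0.0529] gap 0.0244 grip 59.3 F [ 4.9 -0.9 -1.6]
open t 7.1 tcp [0.6105 0.0276 0.0527] gap 0.0449 grip 0.0 F [-0.1  0.6  0. ]
up t 8.1 tcp [0.6107 0.0275 0.1193] gap 0.0546 grip 0.0 F [-0.1  0.3  0.2]
```

View pics/c6.png

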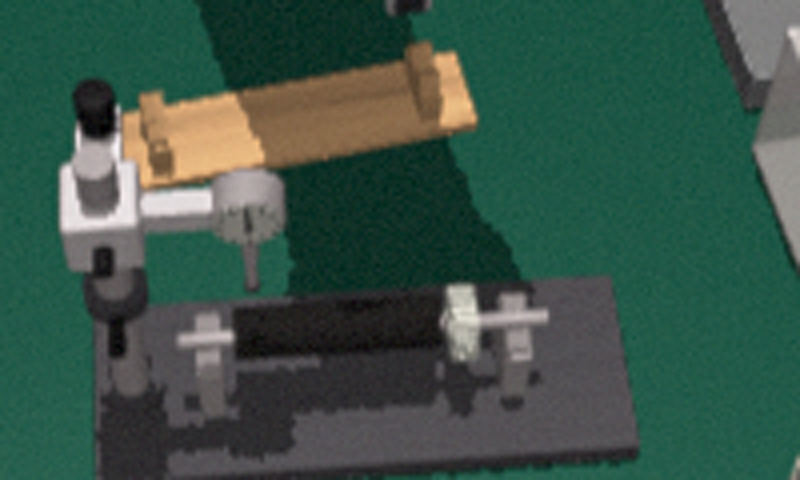

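Roller lies in both V-blocks, gear at the far (+y) end; shaft ends at image (274.5,285) and (367,279). Lowering the indicator.

Run:
```python
from h import *
d=bot.get_image("scene")
print("exp",proj(d,[at(BENCH,0,y,.062) for y in(-.09,.09)]).round(1).tolist(),"seen (274.5,285),(367,279)")
R=down(BENCH[2])
bot.command_gripper(0)
bot.move_linear(at(BENCH,-.15,.03,.265),speed=.25)
bot.move_linear(at(BENCH,-.038,-.115,.265),R,speed=.25)
st("above")
print(bot.move_linear(at(BENCH,-.038,-.115,.228),speed=.06,max_force=6));st("touch?")
print(bot.move_linear(at(BENCH,-.038,-.115,.185),speed=.04,max_force=14));st("pushed")
bot.move_linear(at(BENCH,-.038,-.115,.26),speed=.15)
bot.move_linear(at(BENCH,-.10,.048,.20),speed=.3)
d=bot.get_image("scene");crop(d["color"],230,380,210,310,5,"pics/c7.png")
```

```text
exp [[275.0, 283.2], [367.0, 277.3]] seen (274.5,285),(367,279)
above t 11.2 tcp [ 0.5597 -0.1006  0.2646] gap -0.0001 grip 0.0 F [-1.   0.4 -1.5]
False
touch? t 11.9 tcp [ 0.5603 -0.1013  0.2282] gap -0.0001 grip 0.0 F [-0.1 -0.1 -0.3]
True
pushed t 12.8 tcp [ 0.5606 -0.1013  0.19  ] gap -0.0 grip 4.1 F [-0.   1.1  7.9]
```

View pics/c7.png

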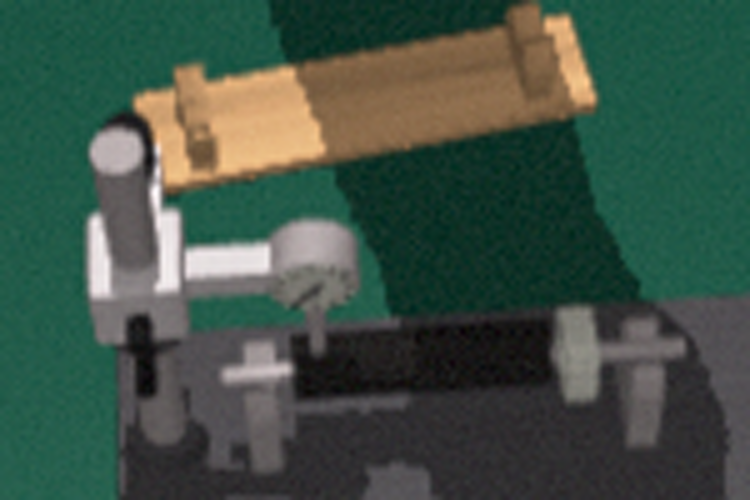

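Carriage stopped at exactly 182 mm knob height, and the plunger is on the rubber. Building a needle reader that rectifies the dial face and checking it on this picture and the earlier one.

```bash
cat >> h.py <<'E'
def face(img,d,zc,xf=.0095,r=.018,n=181):
    a=np.linspace(-r,r,n);Y,Z=np.meshgrid(a,-a)
    P=np.array([at(BENCH,xf,-.052+y,zc+z) for y,z in zip(Y.ravel(),Z.ravel())])
    uv=proj(d,P).astype(np.float32).reshape(n,n,2)
    return cv2.remap(img,uv[...,0],uv[...,1],cv2.INTER_CUBIC)
def avg(n=4):
    ds=[bot.get_image("scene") for _ in range(n)]
    return np.mean([x["color"] for x in ds],0).astype(np.float32),ds[0]
E
python3 - <<'E'
from h import *
im,d=avg(6)
a=face(im,d,.140);b=face(cv2.imread("pics/scene0.png").astype(np.float32),d,.180)
cv2.imwrite("pics/f1.png",np.hstack([cv2.resize(x,(362,362)) for x in(b,a)]))
E
```

```text
[ WARN:0@3.264] global loadsave.cpp:1063 imwrite_ Unsupported depth image for selected encoder is fallbacked to CV_8U.
```

View pics/f1.png

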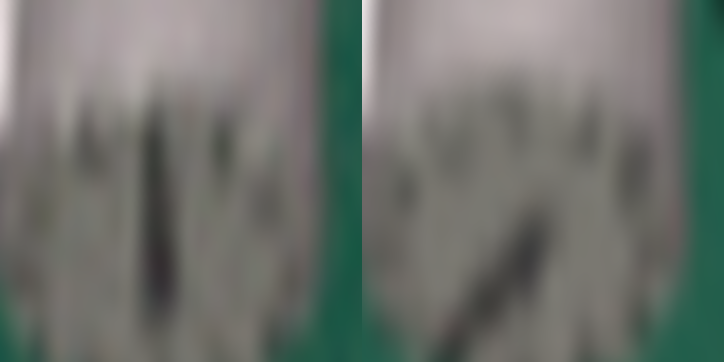

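Left: needle free and pointing straight up. Right: pivot at about (545,225), needle to the lower left, about 217° clockwise or 6 mm. The face sits about 4.5 mm lower than I assumed. Now rolling with short strokes on the gear, reading at each step.

```bash
cat >> h.py <<'E'
def needle(im,d,zc=.1355,dy=0.):
    f=cv2.cvtColor(np.clip(im,0,255).astype(np.float32),cv2.COLOR_BGR2GRAY)
    th=np.radians(np.arange(0,360,2));r=np.arange(.001,.0115,.0005);best=None
    for oy in np.arange(-.0015,.0016,.0005):
      for oz in np.arange(-.0015,.0016,.0005):
        Y=oy+dy-.052+np.outer(np.sin(th),r);Z=zc+oz+np.outer(np.cos(th),r)
        c,s=np.cos(BENCH[2]),np.sin(BENCH[2]);x=.0095
        P=np.c_[(BENCH[0]+x*c-Y*s).ravel(),(BENCH[1]+x*s+Y*c).ravel(),Z.ravel()]
        uv=proj(d,P).astype(np.float32).reshape(*Y.shape,2)
        q=cv2.remap(f,uv[...,0],uv[...,1],cv2.INTER_CUBIC).mean(1)
        i=q.argmin()
        if best is None or q[i]<best[0]:best=(q[i],np.degrees(th[i]),oy,oz,np.median(q))
    return best[1],round(best[4]-best[0],1)
def stroke(x0,x1,n,log,total):
    """press gear top at x0 (bench), draw to x1 in n steps, reading each; returns summed angle"""
    bot.move_linear(at(BENCH,x0,.048,.098),speed=.15)
    hit=bot.move_linear(at(BENCH,x0,.048,.082),speed=.03,max_force=5)
    z=bot.get_obs()["ee_pos"][2]
    for k in range(n):
        bot.move_linear(at(BENCH,x0+(x1-x0)*(k+1)/n,.048,z-.0005),speed=.05)
        total+=(x1-x0)/n/.018
        im,d=avg(2);a,c=needle(im,d);o=bot.get_obs()
        log.append((total,a));print(f"roll {np.degrees(total):6.1f} needle {a:5.0f} ({c}) F {np.round(o['wrist_force'],1)} z {z:.4f} hit {hit}")
    bot.move_linear(at(BENCH,x1,.048,.098),speed=.1)
    return total
E
python3 - <<'E'
from h import *
im,d=avg(4);print("start",needle(im,d))
bot.move_linear(at(BENCH,-.011,.048,.13),speed=.2)
log=[];stroke(-.011,.011,3,log,0);im,d=avg(4);print("released",needle(im,d));st()
E
```

```text
start (np.float64(220.0), np.float32(43.1))
roll   23.3 needle   244 (37.599998474121094) F [-7.8 -0.1 23. ] z 0.0848 hit True
roll   46.7 needle   254 (31.899999618530273) F [-3.3 -0.1 22.4] z 0.0848 hit True
roll   70.0 needle   254 (29.0) F [ 1.9 -0.8 13.6] z 0.0848 hit True
released (np.float64(184.0), np.float32(32.4))
 t 18.0 tcp [0.6244 0.0563 0.0971] gap 0.0001 grip 0.0 F [-0.3  0.1 -0.3]
```

Contact began off the gear's top, so the pressing force was too high at 23 N. I'll measure the top height and follow the gear's arc with a light press instead.

```bash
cat >> h.py <<'E'
def arc(x0,x1,n,log,total,ztop,press=.0007,w=.001,nimg=2,y=.048):
    zz=lambda x:ztop-.018+np.sqrt(.018**2-max(abs(x)-w,0)**2)
    bot.move_linear(at(BENCH,x0,y,ztop+.006),speed=.2)
    bot.move_linear(at(BENCH,x0,y,zz(x0)-press),speed=.04)
    X=np.linspace(x0,x1,n+1)
    for a,b in zip(X,X[1:]):
        m=(a+b)/2
        F=[]
        for x in(m,b):
            bot.move_linear(at(BENCH,x,y,zz(x)-press),speed=.05);F.append(bot.get_obs()["wrist_force"][2])
        total+=np.arcsin(b/.018)-np.arcsin(a/.018)
        im,d=avg(nimg);an,c=needle(im,d);log.append((total,an));print(f"roll {np.degrees(total):6.1f} needle {an:5.0f} (c {c:.0f}) Fz {np.round(F,1)}")
    bot.move_linear(at(BENCH,x1,y,ztop+.006),speed=.1)
    im,d=avg(nimg);an,c=needle(im,d);print("  released",an,round(float(c)));log.append((total,an))
    return total
E
python3 - <<'E'
from h import *
bot.move_linear(at(BENCH,0,.048,.096),speed=.15)
print(bot.move_linear(at(BENCH,0,.048,.082),speed=.015,max_force=2.5));o=st("top")
zt=float(o["ee_pos"][2]);im,d=avg(2);print(needle(im,d))
log=[];t=0
for i in range(2):t=arc(-.010,.010,3,log,t,zt+.0002)
E
```

```text
True
top t 18.8 tcp [0.614  0.0574 0.0878] gap -0.0002 grip 2.2 F [ 0.2 -0.   4.9]
(np.float64(254.00000000000003), np.float32(28.5))
roll   23.1 needle   276 (c 25) Fz [10.4 12.2]
roll   44.4 needle   254 (c 32) Fz [9.8 8.6]
roll   67.5 needle   242 (c 38) Fz [12.2 16.7]
  released 248.0 37
roll   90.6 needle   230 (c 37) Fz [10.2 11.1]
roll  111.9 needle   202 (c 54) Fz [7.4 8.1]
roll  135.0 needle   180 (c 54) Fz [10.8 15.8]
  released 188.0 53
```

Run:
```python
from h import *
log=[];t=np.radians(135)
for i in range(6):t=arc(-.010,.010,3,log,t,.088,press=.0004,nimg=1)
st()
```

```text
roll  158.1 needle   178 (c 50) Fz [9.6 9.1]
roll  179.4 needle   164 (c 32) Fz [6.1 5.7]
roll  202.5 needle   166 (c 34) Fz [11.1 13.9]
  released 162.0 33
roll  225.6 needle   166 (c 38) Fz [8.7 9. ]
roll  246.9 needle   180 (c 53) Fz [7.8 7.2]
roll  270.0 needle   190 (c 59) Fz [ 9.7 14. ]
  released 190.0 58
roll  293.1 needle   216 (c 47) Fz [9.  9.3]
roll  314.4 needle   240 (c 37) Fz [9.7 6.8]
roll  337.5 needle   250 (c 34) Fz [11.9 15.1]
  released 248.0 35
roll  360.6 needle   264 (c 28) Fz [9.3 9.3]
roll  381.9 needle   180 (c 32) Fz [7.9 4.8]
roll  405.0 needle   256 (c 30) Fz [ 9.8 13. ]
  released 254.00000000000003 29
roll  428.1 needle   256 (c 29) Fz [8.6 8.4]
roll  449.4 needle   238 (c 36) Fz [6.3 7.1]
roll  472.5 needle   216 (c 45) Fz [ 9.9 15.3]
  released 222.0 43
roll  495.6 needle   200 (c 51) Fz [8.7 9.2]
roll  516.9 needle   178 (c 53) Fz [6.6 8. ]
roll  540.0 needle   164 (c 32) Fz [ 9.  15.1]
  released 166.0 34
 t 39.9 tcp [0.6238 0.0564 0.0933] gap 0.0003 grip 0.0 F [ 0.3 -1.   0.3]
```

Just over one full turn is logged: lowest about 162°, highest about 280°. Fitting the phase and rolling on to the next peak.

```bash
cat > fit.py <<'E'
from h import *
from scipy.optimize import least_squares
D=np.array([(23.1,276),(44.4,254),(67.5,242),(67.5,248),(90.6,230),(111.9,202),(135,180),(135,188),(158.1,178),(179.4,164),(202.5,166),(202.5,162),(225.6,166),(246.9,180),(270,190),(293.1,216),(314.4,240),(337.5,250),(360.6,264),(381.9,180),(405,256),(428.1,256),(449.4,238),(472.5,216),(472.5,222),(495.6,200),(516.9,178),(540,164),(540,166)],float)
f=lambda p:p[0]+p[1]*np.cos(2*np.pi*(D[:,0]-p[2])/p[3])-D[:,1]
r=least_squares(f,[216,60,382,370],loss='soft_l1',f_scale=5);p=r.x;print(p.round(1),f(p).round(0).astype(int))
E
cat fit.py > /tmp/a.py
cat >> /tmp/a.py <<'E'
left=p[2]+p[3]-540;n=4;a=left/n*360/360
print("to go",left)
x=.018*np.sin(np.radians(a/2));log=[];t=np.radians(540)
for i in range(n):t=arc(-x,x,3,log,t,.088,press=.0004,nimg=1)
bot.move_linear(at(BENCH,-.10,.10,.16),speed=.25)
im,d=avg(6);print(needle(im,d));F=face(im,d,.1355)
cv2.imwrite("pics/f2.png",cv2.resize(F,(362,362)).clip(0,255).astype(np.uint8));st()
E
cp /tmp/a.py a.py; python3 a.py
```

```text
[213.7  52.6 383.7 372.8] [-11   4   2  -4  -4   5   7  -1  -6  -1  -5  -1   1  -2   6   0  -6   1
  -2  86   7  -4  -1   2  -4  -3   3   4   2]
to go 216.5159256643483
roll  558.3 needle   164 (c 32) Fz [7.2 8.6]
roll  575.8 needle   164 (c 35) Fz [7.2 6.8]
roll  594.1 needle   164 (c 32) Fz [ 8.3 12.5]
  released 186.0 37
roll  612.5 needle   180 (c 56) Fz [7.8 7.9]
roll  629.9 needle   188 (c 51) Fz [9.2 7.8]
roll  648.3 needle   198 (c 47) Fz [ 9.  12.6]
  released 200.0 48
roll  666.6 needle   220 (c 44) Fz [8.2 8.4]
roll  684.0 needle   234 (c 38) Fz [8.7 7. ]
roll  702.4 needle   248 (c 36) Fz [ 8.6 12.4]
  released 244.0 39
roll  720.7 needle   254 (c 33) Fz [7.5 9.5]
roll  738.2 needle   184 (c 34) Fz [7.5 6.1]
roll  756.5 needle   184 (c 32) Fz [ 8.1 11.7]
  released 270.0 26
(np.float64(270.0), np.float32(26.4))
 t 51.1 tcp [0.5196 0.1183 0.1591] gap -0.0 grip 0.0 F [ 0.1  0.2 -0.2]
```

View pics/f2.png

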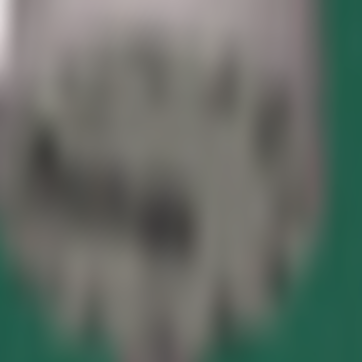

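The needle runs from pivot (165,215) to (40,165), about 290° clockwise. That is about 8 mm, the expected maximum, and the phase fit agrees. Now the bearings.

```bash
cat >> h.py <<'E'
def near(p,a):
    j=np.arctan2(p[1],p[0]);return down((a-j+np.pi/2)%np.pi-np.pi/2+j)
def locate(z=.018):
    d=bot.get_image("top");m=(d["color"].min(2)>140).astype(np.uint8)
    n,L,S,C=cv2.connectedComponentsWithStats(m);out=[]
    for i in range(1,n):
        if not 25<S[i,4]<120:continue
        v,u=np.nonzero(L==i);P=ray(d,np.c_[u,v],z)[:,:2];c=P.mean(0)
        if not(.3<c[0]<.74 and -.45<c[1]<-.16):continue
        w,V=np.linalg.eigh(np.cov((P-c).T));out.append((c,np.arctan2(V[1,1],V[0,1])%np.pi,int(S[i,4])))
    return out
def pinch(c,yaw):
    """pinch across the body; returns its width"""
    p=[*c,.12];R=near(p,yaw+np.pi/2)
    bot.command_gripper(.05,30);bot.move_pose(p,R)
    bot.move_linear([*c,.012],speed=.12,max_force=15)
    bot.command_gripper(0,30);return bot.get_obs()["finger_gap"]
E
python3 - <<'E'
from h import *
im,d=avg(4);print("needle",[needle(im,d,z) for z in(.1335,.132)])
B=locate()
for c,y,n in B:print(c.round(4),round(np.degrees(y)),n)
c,y,n=min([b for b in B],key=lambda b:b[2])
bot.move_pose([.42,-.2,.2],near([.42,-.2],0))
w=pinch(c,y);o=st(f"width {w:.4f}")
E
```

```text
needle [(np.float64(274.0), np.float32(34.1)), (np.float64(286.0), np.float32(33.8))]
[ 0.7384 -0.2128] 87 35
[ 0.6895 -0.2097] 92 94
[ 0.5931 -0.3298] 28 46
[ 0.5763 -0.2524] 163 48
[ 0.5167 -0.2339] 142 68
[ 0.4322 -0.3329] 7 71
width 0.0160 t 55.8 tcp [ 0.7392 -0.2129  0.0132] gap 0.016 grip 30.2 F [ 1.7 -0.9  5. ]
```

The detector took a highlight on the tape for a bearing, and the jaws closed on the ring's wall. I'll open, lift, and check whether the tape moved.

```bash
cat > tape.py <<'E'
from h import *
def tape(im,d):
    g=im[165:245,365:445].astype(int)
    m=((g[...,1]-g[...,2])<18).astype(np.uint8)
    n,L,S,C=cv2.connectedComponentsWithStats(m);i=1+S[1:,4].argmax()
    h=cv2.findContours((L==i).astype(np.uint8),cv2.RETR_EXTERNAL,cv2.CHAIN_APPROX_NONE)[0][0]
    (u,v),r=cv2.minEnclosingCircle(h);mm=cv2.moments(h);u2,v2=mm["m10"]/mm["m00"],mm["m01"]/mm["m00"]
    return ray(d,[(u2+365,v2+165)],.02)[0].round(4),round(r,1),S[i]
E
python3 - <<'E'
from tape import *
o=st();p=o["ee_pos"];
bot.command_gripper(.04);bot.move_linear([p[0],p[1],.12],speed=.1);bot.move_pose([.42,-.1,.2],near([.42,-.1],0))
d=bot.get_image("top")
a=cv2.imread("pics/top0.png");print("before",tape(a,d),"now",tape(d["color"],d))
k=lambda im:cv2.resize(im[175:235,375:435],(360,360),interpolation=cv2.INTER_CUBIC)
cv2.imwrite("pics/t1.png",np.hstack([k(a),k(d["color"])]))
st()
E
```

```text
t 55.8 tcp [ 0.7392 -0.2129  0.0132] gap 0.016 grip 30.2 F [ 1.7 -0.9  5. ]
before (array([ 0.7111, -0.2093,  0.02  ]), 17.5, array([ 23,  21,  35,  35, 647], dtype=int32)) now (array([ 0.702 , -0.2087,  0.02  ]), 17.5, array([ 22,  25,  36,  34, 648], dtype=int32))
 t 58.8 tcp [ 0.4208 -0.1003  0.1999] gap 0.0395 grip 0.0 F [ 0.6 -0.3 -0.1]
```

View pics/t1.png

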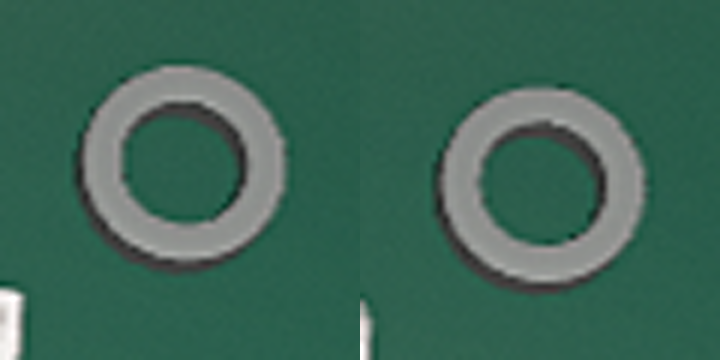

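The grip did move the tape: it shifted about 9 mm towards the robot (centre x .711 → .702). I'll put it back by closing on the near wall at the position that recentres it, and limit the bearing search region afterwards.

Run:
```python
from tape import *
p=[.6803,-.2115];R=near(p,0)
bot.command_gripper(.045,25);bot.move_pose([*p,.12],R)
print(bot.move_linear([*p,.016],speed=.1,max_force=12))
bot.command_gripper(0,25);st("grip")
bot.command_gripper(.03);bot.move_linear([*p,.12],speed=.1)
bot.move_pose([.42,-.1,.2],near([.42,-.1],0))
d=bot.get_image("top");print("orig .7111 -.2093 now",tape(d["color"],d))
for c,y,n in locate():print(c.round(4),round(np.degrees(y)),n)
st()
```

```text
False
grip t 61.7 tcp [ 0.6804 -0.2116  0.0169] gap 0.0167 grip 23.5 F [-3.   0.6  5.7]
orig .7111 -.2093 now (array([ 0.709, -0.209,  0.02 ]), 17.4, array([ 23,  22,  35,  34, 646], dtype=int32))
[ 0.5931 -0.3298] 28 46
[ 0.5794 -0.2533] 157 35
[ 0.4322 -0.3329] 7 71
 t 64.4 tcp [ 0.4207 -0.1003  0.1996] gap 0.03 grip 0.0 F [-0.4 -0.3  0.3]
```

Tape is back within 2 mm of its original position. Bearing 1 was knocked to (.576,−.252), so that event has happened. Now sorting the first small bearing.

```bash
sed -i 's/.3<c\[0\]<.74/.35<c[0]<.66/' h.py
cat >> h.py <<'E'
def ferry(sy):
    bot.move_pose([.42,.2*sy,.2],near([.42,.2*sy],0))
def grip_lugs(c,yaw):
    o=bot.get_obs();p=o["ee_pos"].copy();bot.command_gripper(.05,40)
    bot.move_linear([p[0],p[1],.05],speed=.15)
    bot.move_pose([p[0],p[1],.05],near(p,yaw))
    bot.move_linear([p[0],p[1],.014],speed=.1,max_force=12)
    bot.command_gripper(0,40);g=bot.get_obs()["finger_gap"];bot.move_linear([p[0],p[1],.15],speed=.2);return g
def to_gauge(x):
    ferry(-1);ferry(1);q=at(GAUGE,x,0,.2);bot.move_pose(q,near(q,GAUGE[2]))
    g=bot.get_obs()["finger_gap"];print("held gap",round(g,4))
    if g<.022:return False
    hit=bot.move_linear(at(GAUGE,x,0,.085),speed=.12,max_force=8);st(f"gauge hit {hit}")
    bot.command_gripper(.042);bot.wait(.3);bot.move_linear(at(GAUGE,x,0,.2),speed=.2);return True
def to_dish(x,y):
    ferry(-1);ferry(1);q=at(DISH,x,y,.15);bot.move_pose(q,near(q,DISH[2]))
    g=bot.get_obs()["finger_gap"];print("held gap",round(g,4))
    if g<.012:return False
    hit=bot.move_linear(at(DISH,x,y,.019),speed=.12,max_force=6);st(f"dish hit {hit}")
    bot.command_gripper(.04);bot.move_linear(at(DISH,x,y,.15),speed=.2);return True
E
python3 - <<'E'
from h import *
c,y,n=min(locate(),key=lambda b:np.hypot(b[0][0]-.593,b[0][1]+.33));print(c,n)
w=pinch(c,y);print("width",round(w,4))
if w<.018:
    print("lug gap",grip_lugs(c,y));print(to_gauge(-.025))
for c,y,n in locate():print(c.round(4),round(np.degrees(y)),n)
d=bot.get_image("top");crop(d["color"],150,230,210,360,4,"pics/g1.png");st()
E
```

```text
[ 0.59309855 -0.32984668] 46
width 0.0147
lug gap 0.024306926123386047
held gap 0.0244
gauge hit False t 75.5 tcp [0.5443 0.3045 0.0861] gap 0.0241 grip 39.2 F [ 0.4 -0.2 -0.5]
True
[ 0.5763 -0.2524] 163 48
[ 0.5167 -0.2339] 142 68
[ 0.4322 -0.3328] 12 72
 t 76.9 tcp [0.5434 0.304  0.198 ] gap 0.0419 grip 0.0 F [-0.1 -0.4  0.1]
```

Run:
```python
from h import *
pick=lambda x,y:min(locate(),key=lambda b:np.hypot(b[0][0]-x,b[0][1]-y))
c,y,n=pick(.5763,-.2524);ferry(-1)
w=pinch(c,y);print("width",round(w,4))
if w<.018:
    print("lug gap",grip_lugs(c,y));print(to_gauge(.025))
im=bot.get_image("scene");bot.move_linear([.42,.2,.22],speed=.3)
d=bot.get_image("scene");crop(d["color"],395,510,190,300,5,"pics/g2.png")
for c,y,n in locate():print(c.round(4),round(np.degrees(y)),n)
st()
```

```text
width 0.0153
lug gap 0.024663219274800953
held gap 0.024
gauge hit False t 90.3 tcp [0.5942 0.3063 0.0861] gap 0.0244 grip 39.3 F [ 0.2 -0.1  0.8]
True
[ 0.5167 -0.2339] 142 68
[ 0.4322 -0.333 ] 7 72
 t 92.6 tcp [0.4208 0.2005 0.2191] gap 0.0417 grip 0.0 F [-0.  -0.3 -0.5]
```

View pics/g2.png

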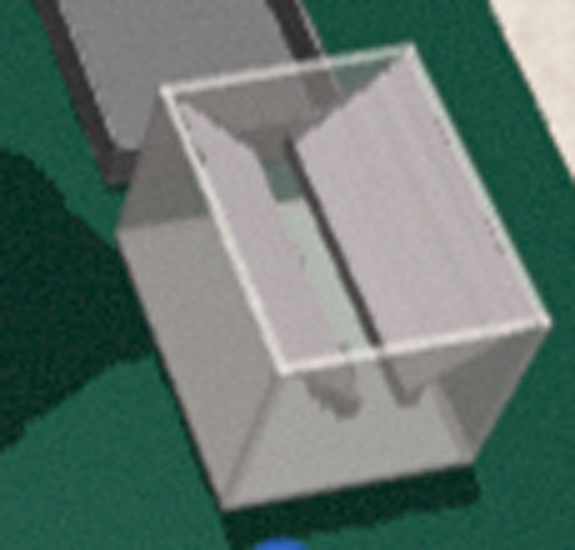

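The slot is clear, with nothing stuck in the bars or funnel. Now the two large ones.

Run:
```python
from h import *
pick=lambda x,y:min(locate(),key=lambda b:np.hypot(b[0][0]-x,b[0][1]-y))
for i,(t,dx) in enumerate([((.5167,-.2339),-.028),((.4322,-.333),.028)]):
    c,y,n=pick(*t);ferry(-1);w=pinch(c,y);print("width",round(w,4),n)
    if .0175<w<.022:
        bot.command_gripper(0,50);p=bot.get_obs()["ee_pos"];bot.move_linear([p[0],p[1],.15],speed=.2);print(to_dish(dx,0))
    else:break
    bot.move_linear([.3,.2,.22],speed=.3)
bot.move_pose([.3,-.05,.25],near([.3,-.05],0))
d=bot.get_image("top");s=bot.get_image("scene")
k=lambda im:cv2.resize(im[210:360,150:230],(240,450),interpolation=cv2.INTER_CUBIC)
im,_=avg(4);F=cv2.resize(s["color"][200:320,240:380],(310,266),interpolation=cv2.INTER_CUBIC)
F=np.vstack([F,np.zeros((184,310,3),np.uint8)]);F[270:450,:180]=cv2.resize(face(im,s,.1355),(180,180)).clip(0,255)
cv2.imwrite("pics/end.png",np.hstack([k(cv2.imread("pics/top0.png")),k(d["color"]),F]))
print("needle",[needle(im,s,z) for z in(.1355,.1335,.132)],"left",locate());st()
```

```text
width 0.0197 68
held gap 0.0192
dish hit False t 101.9 tcp [0.3857 0.3028 0.0198] gap 0.0193 grip 48.8 F [0.9 1.5 0.1]
True
width 0.0197 71
held gap 0.0191
dish hit True t 113.2 tcp [0.4389 0.3022 0.0299] gap 0.0191 grip 50.4 F [-4.1  0.4  1.3]
True
needle [(np.float64(270.0), np.float32(24.7)), (np.float64(276.0), np.float32(31.0)), (np.float64(286.0), np.float32(32.2))] left []
 t 116.4 tcp [ 0.3001 -0.0495  0.2499] gap 0.0396 grip 0.0 F [-0.4 -0.7  0.5]
```

View pics/end.png

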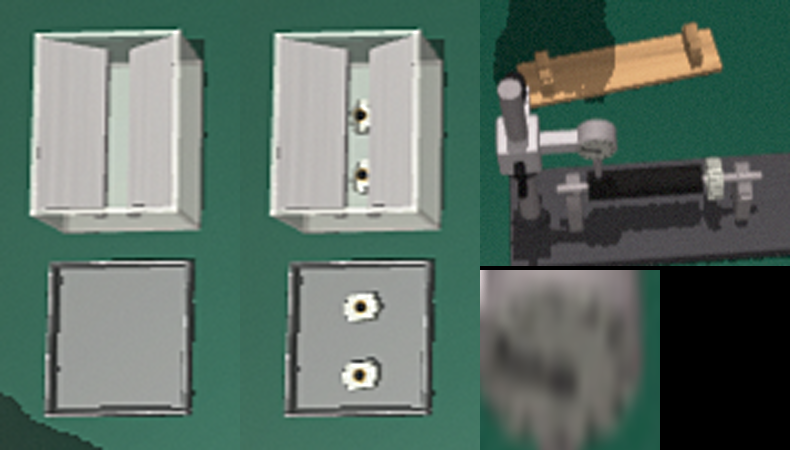

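Run:
```python
from h import *
d=bot.get_image("top")
for z in(.020,.070,.082):print(z,proj(d,[at(GAUGE,x,0,z) for x in(.025,-.025)]).round(1).tolist(),"seen (190,248.3),(190.3,268.3)")
```

```text
0.02 [[192.9, 246.9], [192.5, 267.3]] seen (190,248.3),(190.3,268.3)
0.07 [[188.6, 242.8], [188.2, 263.9]] seen (190,248.3),(190.3,268.3)
0.082 [[187.5, 241.7], [187.1, 263.0]] seen (190,248.3),(190.3,268.3)
```

Rows match the tray floor (z≈20 mm tops), so both small bearings fell through. Both rejects are in the dish, the needle is still at its maximum, and the arm is clear.

```bash
python3 -c "
from plant import bot
print(bot.close_job())"
```

```text
the job is handed in; nothing more can be done
None
```

The job is handed in: the roller lies in the V-blocks at its highest reading (about 8 mm) with the indicator down, two bearings passed into the tray and two are in the dish, but I gripped the tape by mistake, shifting it about 9 mm, and put it back to within about 2 mm.

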